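Hold a slide carrier home on the imaging stage

TASK

Pick up the slide carrier from the bench, set it gently on the black stage with its long side along the fence, and slide it fully home: flush against the fence and with its end against the stop block. Finish while holding it there with one steady diagonal push, pressing it down on the stage and against the fence at the same time (about 10 N each way, like a firm fingertip), and do not let go: the picture is taken while you hold. Leave everything else on the bench where it is.

Things in the scene. Friction and masses are not known exactly. Their poses are not given: they have to be found in the camera images.
- carrier: Slide carrier, loose, 0.25-0.42 kg: aluminium plate 86 (x) by 120 (y) by 12 mm with two glass slides let into its top and a grey upright grip rib on its middle, 14 mm thick (x), 60 mm long (y), top 36 mm above the underside. Origin: centre of the underside, z up. Starts flat on the bench at the robot's right; yaw within 0.6. Same after half a turn: either end may meet the stop.
- stage: Imaging stage, fixed to the bench at varying place and yaw (within 0.3 rad): white base, 240 (x) by 300 (y) by 30 mm high, its top the flat black bed, 230 by 290 mm, on which the carrier drags (friction 0.24 to 0.36). Origin: centre of the underside, on the bench, 30 mm below the bed; x points away from the robot, y to the robot's left.
- fence: Fence, fixed on the bed near its far side, parallel to the stage's y (its distance varies): aluminium bar 16 (x) by 280 (y) by 16 mm high. Origin: centre of its underside, at bed height; axes as the stage's. The carrier's long side goes against its near face, 8 mm from the origin towards -x.
- stop: Stop block, fixed on the bed touching the fence's near face, somewhere on the left half of the fence: steel, 40 (x) by 30 (y) by 18 mm high, with a black knob of 12 mm diameter, its top 30 mm above the bed. Origin: centre of its underside, at bed height; axes as the stage's. The carrier's end goes against its right face, 15 mm from the origin towards -y.
- petri: Bystander: small clear petri dish, 58 mm diameter, 14 mm high, standing on the near right corner of the stage bed. Origin: centre of the underside.
- wellplate: Bystander: six-well plate with low flat top and no rib, 86 by 128 by 20 mm, on the bench beyond the carrier. Origin: centre of the underside.
- bottle: Bystander: amber bottle, 64 mm diameter, 150 mm high, far right. Origin: centre of the underside.
- jar: Bystander: jar with black cap, 56 mm diameter, 70 mm high, on the left. Origin: centre of the underside.
- marker: Bystander: marker pen, 128 mm long, 14 mm thick, lying near the robot. Origin: underside of its barrel, 50 mm from its blunt end; its y axis runs along it.
There are look-alikes about, which are no part of the job. Of the things shaped like the carrier, the aluminium one is meant.

How it is judged:
By the outcome, as a careful person would: the job done as asked, in the order asked, and still so for the second after the job is handed in, while the arm keeps its last pose, push and grip.
It also fails if it takes over 53 s, if anything falls off the work surface, if the arm or the gripper's body presses on something with over 40 N, if the wrist force passes 120 N, or if a joint passes its speed limit or range.

ROBOT

A 6-joint arm with a two-finger parallel gripper is mounted at the origin on the work surface. World frame = base frame: x ahead of the robot, y to its left, z up, the work surface at z = 0. Lengths are in m, angles in rad, forces in N, time in s.
With the tool pointing down it reaches from about 0.35 to 0.775 m from the base axis. Payload 7.3 kg.
Tool frame: the origin (TCP) lies at the very end of the fingers, on their centre line; the grasp point (between the pads) lies 19 mm behind it (robot.tcp_to_grasp is the distance from the TCP to the grasp point, in m); z points along the fingers, y is the direction in which the jaws open and shut (so a half turn about z gives the same grasp; the last joint's range is limited). The gripper opens to 92 mm and grips with 3 to 60 N. Pads are 19 mm wide; open, the fingers measure 130 mm over their backs; the gripper's body (75 mm by 190 mm) begins 47 mm behind the grasp point.
Start: joints at [-1.418, 0.342, 1.524, -0, 1.275, -0.146], TCP at [0.155, -0.502, 0.2] pointing down, gripper open.
Joint ranges: [-2.53, 2.53], [-0.77, 2.02], [0.04, 2.7], [-1, 4.14], [0.28, 2.66], [-3.11, 3.11]. Speed limits (rad/s): [2.57, 2.57, 3.14, 3.14, 3.14, 3.14].

INTERFACE

Orientations are given as [roll, pitch, yaw] about the fixed x, y, z axes, in that order (R = Rz(yaw) Ry(pitch) Rx(roll)).
In Python, from cell import robot, eyes, finder gives the robot as it stands. The module is installed in compiled form; this text tells all that it offers.
- The arm moves only by the tool move_arm, never from a script. Its argument "motion" is a list of rows, each a list of 7 numbers: the closure in counts, from 0 (fully open) to 255 (shut), then the shift along the tool's x, y, z normalised to -1 to 1, where 1 is 0.02 m, then the turn, a rotation vector about the tool's x, y, z normalised to -1 to 1, where 1 is 6 degrees. In form: [[claw, x, y, z, ax, ay, az], ...]. A call has 1 to 12 rows; each row shifts and turns the commanded pose from where the row before left it, along the tool's axes as they then stand; what a row does not reach is not made up. A row lasts 1/8 s, in which the tool goes at most 62.5 mm and 10.7 degrees, less where a joint would pass 70% of its speed; a pose out of reach is approached as far as the arm can. A call with a number of a shift or a turn outside -1 to 1 is refused whole. A call with a gripper value outside its range is refused whole. The fingers move at their own pace and stop on an object; "newtons" is the grip in N (left out, the last holds). Time passes only in rows, so rows that do not move let the fingers close. It gives the time, the measured TCP pose, the force and the opening at its end, in the units of the state.
- robot.observe(): the state, without advancing time (a new reading comes with each control period).
- eyes.read_camera(name): name is "scene" or "top"; returns (picture, depth): 384x512x3 uint8, red, green, blue; 384x512 float32, m along the optical axis (not along the pixel's ray), 0 where there is no reading.
- eyes.calibration(name): a dict with "K" (3x3 intrinsics, pixels), "k1" (the pictures are not rectified: a ray, as slopes to the right and down, at radius r is drawn at 1 + k1 r^2 times it, then the intrinsics apply), "position" and "orientation" of the camera in the world. Camera axes: x right, y up, looking along -z (the intrinsics and any distortion apply to the point x, -y, -z); pixel columns grow to the right and rows downward; lengths in m; the calibration is good to about 2 mm. A picture is of the moment at which its call begins. calibration takes no time and is no camera call.
- robot.hand_in(): hands the job in, once; it reports no verdict.
Trained networks look in the newest picture that a camera, given by its name, has taken for a name from the list of things; names that differ only in an ending like _2 or _b are one class to them, and where a whole thing is asked for, a point or a joint stands for the part that bears it (a point fixed in the world has none). Each returns a list of dicts, best first, with "p" (0 to 1); they miss things now and then, are a little off and sometimes report something else, mostly with a low value. They report only what shows in the picture. A call takes as long as a camera call. They do not tell look-alikes from the thing itself.
- finder.recognise(camera, label): "centre" ([x, y, z] in m, in the coordinates of the camera as it stood for that picture, good to about 4 mm: the middle of the surface that is visible of it).
- finder.place_of(camera, label): "centre" ([x, y, z] in m, in the coordinates of the camera as it stood for that picture, good to about 4 mm: a listed point, or the origin of a listed thing).
The state is a dict: "time": time; "qpos": joint angles; "qvel": joint speeds; "joint_efforts": joint torques, N m; "tool_pos": TCP position; "tool_rot": TCP orientation; "contact_force": force on the tool from outside, world axes, zero at the start; "torque": the same for the moment, N m; "opening": finger opening in m.
Only numpy, scipy, OpenCV 4.12 (cv2) and the standard library are available. Lean on these libraries where they do the work, as an engineer would, in place of code of your own. Each camera call takes 0.05 s, during which the arm holds its last target. There are 200 camera calls.

## Working session

There is one attempt and no reset: what is moved stays moved. The work goes in short steps, Python scripts to look and compute and a tool call to move; the robot and the scene stay as the last step left them, time stands still between calls to the robot, and variables do not carry over. Pictures are saved under pics/ and viewed, about 8 in all and at most 12, crops included, and the job is handed in when it is done.

Besides the shell and the picture viewer there is one more tool, called after ">>>" by a JSON object that holds its "api" and its "payload", one argument or row to a line. move_arm: Moves the arm, as the interface text tells. Its arguments: {"type":"object","properties":{"motion":{"type":"array"},"newtons":{"type":"number"}},"required":["motion"]}

```bash
mkdir -p pics; cat > h.py <<'E'
import numpy as np, cv2
from scipy.spatial.transform import Rotation as R
from cell import robot, eyes, finder
def cam(n):
    c=eyes.calibration(n); o=np.array(c["orientation"],float)
    M=o if o.shape==(3,3) else (R.from_euler('xyz',o).as_matrix() if o.size==3 else R.from_quat(o).as_matrix())
    return np.array(c["K"]),c["k1"],np.array(c["position"]),M
def cloud(n,depth):
    K,k1,p,M=cam(n); h,w=depth.shape
    u,v=np.meshgrid(np.arange(w),np.arange(h))
    s=cv2.undistortPoints(np.stack([u,v],-1).reshape(-1,1,2).astype(np.float64),K,np.array([k1,0,0,0,0.])).reshape(h,w,2)
    P=np.stack([s[...,0]*depth,-s[...,1]*depth,-depth],-1)
    return P@M.T+p
def w(n,c):
    K,k1,p,M=cam(n); return M@np.array(c)+p
def save(n,img,s=None): cv2.imwrite('pics/'+n,cv2.cvtColor(img,cv2.COLOR_RGB2BGR))
E
python3 - <<'E'
from h import *
np.set_printoptions(precision=4,suppress=True)
for n in("top","scene"):
    print(n,eyes.calibration(n)); im,d=eyes.read_camera(n); save(n+'0.png',im); np.savez(n+'0.npz',im=im,d=d)
    for l in("carrier","stage","fence","stop","petri","wellplate"):
        for r in finder.place_of(n,l)[:3]: print(n,l,round(r["p"],2),w(n,r["centre"]))
print(robot.observe())
E
```

```text
top {'K': array([[491.1763,   0.    , 260.9584],
       [  0.    , 491.1763, 194.9807],
       [  0.    ,   0.    ,   1.    ]]), 'k1': 0.023070973888666264, 'position': array([ 0.2152, -0.035 ,  1.5711]), 'orientation': array([ 0.1803,  0.0014, -1.548 ])}
top carrier 0.94 [ 0.4665 -0.316   0.0025]
top carrier 0.94 [ 0.3034 -0.3531 -0.001 ]
top carrier 0.8 [0.3568 0.0279 0.0008]
top stage 0.56 [0.5989 0.201  0.002 ]
top fence 0.9 [0.6541 0.1975 0.0289]
top stop 0.67 [0.6135 0.2938 0.0283]
top wellplate 0.98 [ 0.7113 -0.3134 -0.0011]
scene {'K': array([[491.2113,   0.    , 256.0925],
       [  0.    , 491.2113, 185.3171],
       [  0.    ,   0.    ,   1.    ]]), 'k1': -0.11298517063647406, 'position': array([1.5875, 0.0906, 1.481 ]), 'orientation': array([ 0.6484, -0.0072,  1.6973])}
scene carrier 0.96 [ 0.4404 -0.4883 -0.0001]
scene carrier 0.82 [ 0.4669 -0.3172  0.0026]
scene carrier 0.64 [0.3547 0.0266 0.0005]
scene stage 0.71 [0.5981 0.1949 0.0011]
scene fence 0.86 [0.6466 0.2003 0.0278]
scene stop 0.46 [ 0.4473  0.476  -0.0003]
scene stop 0.39 [0.6161 0.2902 0.0294]
scene petri 0.66 [0.5278 0.0879 0.0313]
scene wellplate 0.73 [ 0.703  -0.3104  0.0019]
{'time': 0.7, 'qpos': array([-1.418 ,  0.342 ,  1.5241,  0.    ,  1.2754, -0.146 ]), 'qvel': array([ 0.    ,  0.0003, -0.0002,  0.0003,  0.0007,  0.0001]), 'joint_efforts': array([ -0.0005, -43.1029, -24.4446,   0.0722,   0.0483,   0.    ]), 'tool_pos': array([ 0.1546, -0.5018,  0.1996]), 'tool_rot': array([3.1415, 0.    , 0.2988]), 'contact_force': array([ 0.8248,  0.0697, -0.4668]), 'torque': array([-0.0428, -0.0678,  0.0017]), 'opening': 0.0917971395163824}
```

View pics/top0.png

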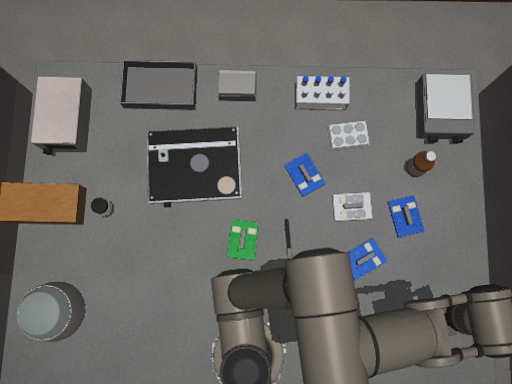

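View pics/scene0.png

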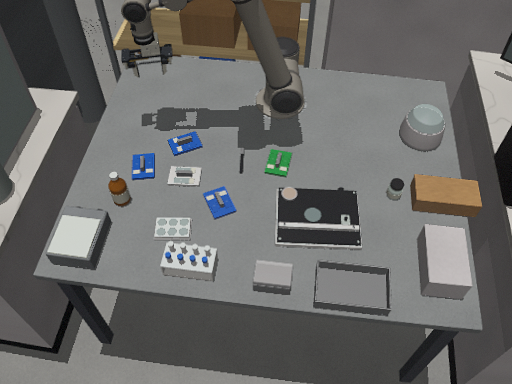

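Top view: the aluminium (white-grey) carrier is at about (352,207). Blue and green ones are look-alikes. The stage is at (195,165), the fence is the bright bar at row ~145, the stop is at (163,156) and the petri dish is at (226,185). The scene view agrees, with the carrier at (184,176).

```bash
python3 - <<'E'
from h import *
np.set_printoptions(precision=4,suppress=True)
def rect(P):
    (c,s,a)=cv2.minAreaRect((P[:,:2]*1000).astype(np.float32)); return np.round(c,1),np.round(s,1),round(a,2)
for n,(cu,cv),(su0,su1,sv0,sv1) in(("top",(352,207),(140,248,120,210)),("scene",(184,176),(270,365,182,250))):
    z=np.load(n+'0.npz'); im=z['im'];d=z['d'];C=cloud(n,d)
    m=np.zeros(d.shape,bool); m[cv-24:cv+24,cu-30:cu+30]=1
    hsv=cv2.cvtColor(im,cv2.COLOR_RGB2HSV)
    mm=m&(C[...,2]>0.006)&(d>0)&(hsv[...,1]<110)
    k,lab,st,_=cv2.connectedComponentsWithStats(mm.astype(np.uint8)); b=lab[cv,cu]
    b=b if b else 1+np.argmax(st[1:,4]); q=lab==b
    print(n,'bench z',np.median(C[m&~mm][:,2]),'plate',rect(C[q]),q.sum(),'zmed',np.median(C[q][:,2]))
    r=q&(C[...,2]>0.026); print(' rib',rect(C[r]),r.sum(),np.percentile(C[r][:,2],[50,95]),C[r].mean(0))
    pl=q&(C[...,2]<0.018); print(' plate mean',C[pl].mean(0))
    s=np.zeros(d.shape,bool); s[sv0:sv1,su0:su1]=1
    bed=s&(abs(C[...,2]-0.03)<0.006); print(' bed z',np.median(C[bed][:,2]),rect(C[bed]))
    f=s&(C[...,2]>0.04)&(C[...,2]<0.056)&(im.min(2)>130)
    k,lab,st,ce=cv2.connectedComponentsWithStats(f.astype(np.uint8)); 
    for i in np.argsort(-st[1:,4])[:3]+1:
        print('  comp',st[i],rect(C[lab==i]),C[lab==i].mean(0))
    big=cv2.resize(im[max(0,cv-30):cv+30,cu-40:cu+40],(400,300),interpolation=2)
    bs=cv2.resize(im[sv0-5:sv1+5,su0-5:su1+5],None,fx=400/(su1-su0+10),fy=400/(su1-su0+10),interpolation=2)[:300]
    bs=cv2.copyMakeBorder(bs,0,300-bs.shape[0],0,0,0)
    globals().setdefault('rows',[]).append(np.hstack([big,bs]))
save('crops.png',np.vstack(rows))
E
```

```text
top bench z -0.00023801524553579423 plate (array([ 469.1, -320.4]), array([ 93.7, 126.9]), 2.87) 1025 zmed 0.013131842763193236
 rib (array([ 470.9, -320.4]), array([14. , 58.8]), 4.74) 90 [0.036  0.0421] [ 0.4705 -0.3205  0.0359]
 plate mean [ 0.4693 -0.3188  0.0123]
 bed z 0.030182059824840457 (array([589.6, 195.4]), array([251.1, 296.2]), 4.8)
  comp [148 141  87  21 485] (array([634.5, 200.3]), array([ 57. , 277.7]), 6.07) [0.6454 0.2159 0.0468]
  comp [218 177  17  17 213] (array([523.2,  85.1]), array([52.4, 51.2]), 3.29) [0.5235 0.0855 0.0455]
scene bench z -0.0005127854253350606 plate (array([ 467.3, -314.5]), array([100. , 128.8]), 3.67) 552 zmed 0.012719594509732923
 rib (array([ 469.9, -318. ]), array([25.1, 59.2]), 5.53) 68 [0.0326 0.0388] [ 0.4712 -0.319   0.0329]
 plate mean [ 0.4735 -0.315   0.0117]
 bed z 0.02950458304787229 (array([594.9, 195.7]), array([255.3, 295.8]), 5.48)
  comp [279 215  80  15 356] (array([635.2, 199.1]), array([ 59.4, 276. ]), 6.14) [0.6461 0.2157 0.0457]
  comp [282 187  15  13 128] (array([525.5,  86.3]), array([52.5, 56.1]), 48.41) [0.5251 0.0872 0.0445]
```

View pics/crops.png

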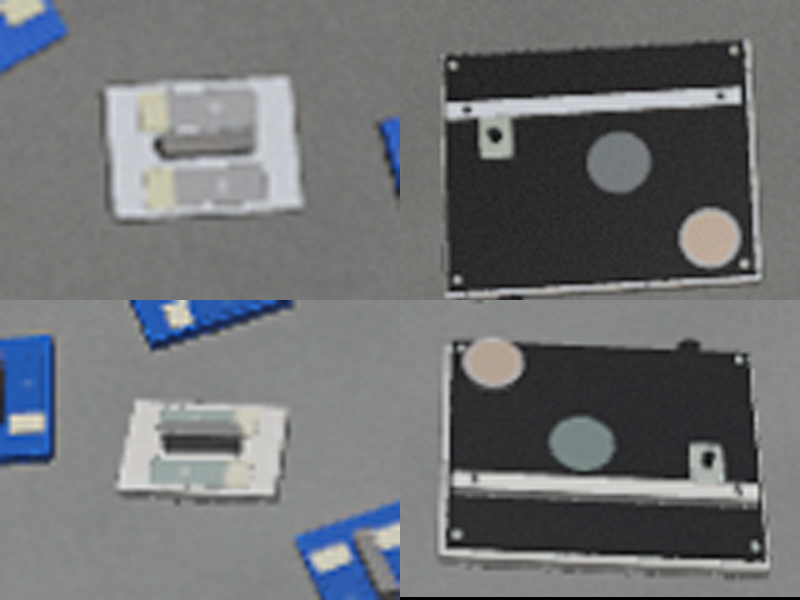

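```bash
cat > plan.py <<'E'
from h import *
def plan(p0,yaw0,p1,yaw1,claw,n):
    """rows from (p0,yaw0) to (p1,yaw1), tool down"""
    p=np.array(p0,float);y=yaw0;p1=np.array(p1,float);rows=[]
    for i in range(n):
        k=n-i; c,s=np.cos(y),np.sin(y); T=np.array([[c,s,0],[s,-c,0],[0,0,-1]]) # rows: tool axes in world
        t=np.round(T@((p1-p)/k)/0.02,2); a=np.round(-(yaw1-y)/k/np.radians(6),2)
        if abs(t).max()>1 or abs(a)>1: print('OVER',t,a)
        rows.append([claw,*t.tolist(),0,0,float(a)]); p=p+T.T@t*0.02; y-=a*np.radians(6)
    print(str(rows).replace('-0.0,','0,').replace(' ','').replace('.0,',',')); print('ends',p,y)
E
python3 - <<'E'
from plan import *
np.set_printoptions(precision=4,suppress=True)
for n,(u0,u1,v0,v1) in(("top",(140,248,120,210)),("scene",(270,365,182,250))):
    z=np.load(n+'0.npz'); im=z['im'];d=z['d'];C=cloud(n,d)
    s=np.zeros(d.shape,bool); s[v0:v1,u0:u1]=1
    f=s&(im.min(2)>130)&(abs(C[...,0]-.645)<.08)&(C[...,2]>.038)
    P=C[f]; a=np.radians(5.3)
    for _ in range(5):
        t=P[:,:2]@np.array([[np.cos(a),-np.sin(a)],[np.sin(a),np.cos(a)]])  # stage x,y
        x0=np.median(t[:,0]); q=abs(t[:,0]-x0)<.012
        k=np.polyfit(t[q,1],t[q,0],1); a+=-np.arctan(k[0])
    t=P[:,:2]@np.array([[np.cos(a),-np.sin(a)],[np.sin(a),np.cos(a)]])
    q=abs(t[:,0]-np.polyval(k,0))<.012
    x0=t[q,0].mean(); st=t[(t[:,0]<x0-.013)&(t[:,0]>x0-.06)]
    print(n,'yaw',np.degrees(a),'fence xs',x0,np.percentile(t[q,0],[2,98]),'ys',t[q,1].min(),t[q,1].max(),'stop y',np.percentile(st[:,1],[2,50,98]),'x',np.percentile(st[:,0],[2,98]),len(st))
    # rib yaw
    r=(abs(C[...,0]-.47)<.03)&(abs(C[...,1]+.319)<.045)&(C[...,2]>.026)
    Q=C[r][:,:2]; Q=Q-Q.mean(0); e=np.linalg.svd(Q,full_matrices=False)[2][0]; print(' rib yaw',np.degrees(np.arctan(-e[0]/e[1])))
o=robot.observe(); plan([.1546,-.5018,.1996],.2988,[.4705,-.319,.11],1.571+.065,120,20)
E
```

```text
top yaw 4.774179759225416 fence xs 0.6654399522801738 [0.6566 0.6744] ys 0.008437585719972543 0.28608203999497106 stop y [0.2235 0.2367 0.2505] x [0.6191 0.6509] 70
 rib yaw 4.719120472391482
scene yaw 4.912960470040295 fence xs 0.6665677354882331 [0.6558 0.6764] ys 0.00619404774304054 0.2822295129191596 stop y [0.2227 0.2354 0.2511] x [0.6194 0.6517] 54
 rib yaw 2.365535228777503
[[120,0.89,-0.2,0.22,0,0,-0.64],[120,0.9,-0.14,0.22,0,0,-0.64],[120,0.91,-0.08,0.22,0,0,-0.64],[120,0.91,-0.02,0.22,0,0,-0.64],[120,0.91,0.04,0.23,0,0,-0.64],[120,0.91,0.1,0.22,0,0,-0.64],[120,0.9,0.16,0.23,0,0,-0.64],[120,0.89,0.22,0.22,0,0,-0.64],[120,0.87,0.28,0.23,0,0,-0.64],[120,0.85,0.33,0.22,0,0,-0.64],[120,0.82,0.39,0.23,0,0,-0.64],[120,0.8,0.45,0.22,0,0,-0.64],[120,0.76,0.5,0.23,0,0,-0.64],[120,0.73,0.55,0.22,0,0,-0.64],[120,0.69,0.59,0.23,0,0,-0.63],[120,0.65,0.64,0.22,0,0,-0.64],[120,0.61,0.68,0.23,0,0,-0.63],[120,0.56,0.72,0.22,0,0,-0.64],[120,0.51,0.76,0.23,0,0,-0.63],[120,0.46,0.78,0.22,0,0,-0.64]]
ends [ 0.4704 -0.319   0.11  ] 1.6360712728780562
```

>>> {"api": "move_arm", "payload": {
  "motion": [
    [120, 0.89, -0.2, 0.22, 0, 0, -0.64],
    [120, 0.9, -0.14, 0.22, 0, 0, -0.64],
    [120, 0.91, -0.08, 0.22, 0, 0, -0.64],
    [120, 0.91, -0.02, 0.22, 0, 0, -0.64],
    [120, 0.91, 0.04, 0.23, 0, 0, -0.64],
    [120, 0.91, 0.1, 0.22, 0, 0, -0.64],
    [120, 0.9, 0.16, 0.23, 0, 0, -0.64],
    [120, 0.89, 0.22, 0.22, 0, 0, -0.64],
    [120, 0.87, 0.28, 0.23, 0, 0, -0.64],
    [120, 0.85, 0.33, 0.22, 0, 0, -0.64],
    [120, 0.82, 0.39, 0.23, 0, 0, -0.64],
    [120, 0.8, 0.45, 0.22, 0, 0, -0.64]
  ],
  "newtons": 25
}}

```text
time: 2.2
tool_pos: [0.3454, -0.3916, 0.1457]
tool_rot: [3.141, 0.0, 1.107]
contact_force: [-0.2, 0.2, -0.1]
opening: 0.0486
```

>>> {"api": "move_arm", "payload": {
  "motion": [
    [120, 0.76, 0.5, 0.23, 0, 0, -0.64],
    [120, 0.73, 0.55, 0.22, 0, 0, -0.64],
    [120, 0.69, 0.59, 0.23, 0, 0, -0.63],
    [120, 0.65, 0.64, 0.22, 0, 0, -0.64],
    [120, 0.61, 0.68, 0.23, 0, 0, -0.63],
    [120, 0.56, 0.72, 0.22, 0, 0, -0.64],
    [120, 0.51, 0.76, 0.23, 0, 0, -0.63],
    [120, 0.46, 0.78, 0.22, 0, 0, -0.64],
    [120, 0, 0, 0, 0, 0, 0]
  ]
}}

```text
time: 3.32
tool_pos: [0.4713, -0.318, 0.1095]
tool_rot: [-3.141, -0.0, 1.639]
contact_force: [-1.7, -0.1, 0.5]
opening: 0.0487
```

>>> {"api": "move_arm", "payload": {
  "motion": [
    [120, 0, 0, 0.9, 0, 0, 0],
    [120, 0, 0, 0.9, 0, 0, 0],
    [120, 0, 0, 0.9, 0, 0, 0],
    [120, 0, 0, 0.9, 0, 0, 0],
    [120, 0, 0, 0.6, 0, 0, 0],
    [120, 0, 0, 0.45, 0, 0, 0],
    [120, 0, 0, 0, 0, 0, 0]
  ]
}}

```text
time: 4.2
tool_pos: [0.4701, -0.3189, 0.0166]
tool_rot: [-3.141, -0.001, 1.636]
contact_force: [-0.2, 0.1, -0.1]
opening: 0.0484
```

```bash
python3 - <<'E'
from h import *
im,d=eyes.read_camera("scene"); save('s1.png',cv2.resize(im[120:230,120:260],(700,550),interpolation=2))
E
```

```text
(no output)
```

View pics/s1.png

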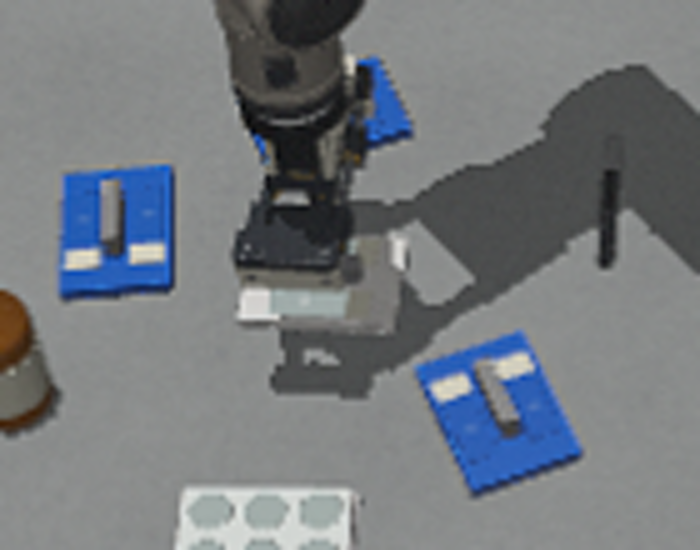

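The gripper straddles the aluminium carrier (crop centre ~(310,280)), with no contact force. Closing and lifting.

>>> {"api": "move_arm", "payload": {
  "motion": [
    [255, 0, 0, 0, 0, 0, 0],
    [255, 0, 0, 0, 0, 0, 0],
    [255, 0, 0, 0, 0, 0, 0],
    [255, 0, 0, 0, 0, 0, 0],
    [255, 0, 0, 0, 0, 0, 0],
    [255, 0, 0, -0.5, 0, 0, 0],
    [255, 0, 0, -0.9, 0, 0, 0],
    [255, 0, 0, -0.9, 0, 0, 0],
    [255, 0, 0, -0.9, 0, 0, 0],
    [255, 0, 0, -0.9, 0, 0, 0],
    [255, 0, 0, 0, 0, 0, 0]
  ],
  "newtons": 40
}}

```text
time: 5.62
tool_pos: [0.4712, -0.3196, 0.1009]
tool_rot: [3.139, 0.003, 1.636]
contact_force: [0.8, -0.2, -0.4]
opening: 0.0002
```

```bash
python3 - <<'E'
from h import *
o=robot.observe(); print(o["tool_pos"],o["tool_rot"],o["contact_force"],o["torque"],o["opening"])
im,d=eyes.read_camera("scene"); save('s2.png',cv2.resize(im[90:220,110:270],(640,520),interpolation=2))
im,d=eyes.read_camera("top");np.savez('top2.npz',im=im,d=d)
E
```

```text
[ 0.47122371 -0.31964365  0.10088409] [3.13895692e+00 2.73648338e-03 1.63610284e+00] [ 0.79798935 -0.23080151 -0.3692812 ] [ 0.02230216 -0.06162079  0.00710345] 0.00019305812921311533
```

View pics/s2.png

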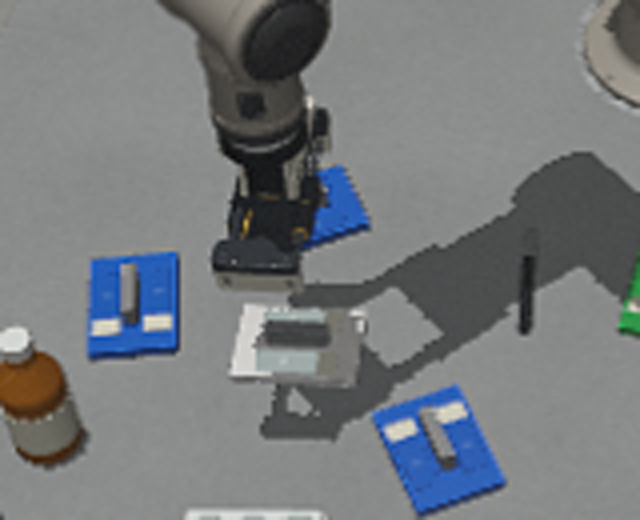

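The fingers came up empty: the carrier is still on the bench at about (300,345) in the crop. They were probably still closing when I lifted. Re-measuring before I retry.

```bash
python3 - <<'E'
from plan import *
np.set_printoptions(precision=4,suppress=True)
im,d=eyes.read_camera("scene");C=cloud("scene",d)
for t,(I,C) in {"new":(im,C),"old":(np.load('scene0.npz')['im'],cloud("scene",np.load('scene0.npz')['d']))}.items():
    z=C[...,2];m=(abs(C[...,0]-.47)<.045)&(abs(C[...,1]+.319)<.075)
    r=m&(z>.028)&(z<.045); p=m&(z>.008)&(z<.017)
    print(t,'rib',C[r].mean(0),r.sum(),'plate',C[p].mean(0),p.sum())
for r in finder.place_of("scene","carrier"): print(round(r["p"],2),w("scene",r["centre"]))
E
```

```text
new rib [ 0.4714 -0.3173  0.034 ] 63 plate [ 0.4741 -0.3148  0.0121] 358
old rib [ 0.4713 -0.3191  0.0333] 64 plate [ 0.474  -0.3144  0.0121] 361
0.88 [ 0.4393 -0.4917 -0.0002]
0.87 [ 0.4676 -0.3121  0.0002]
0.86 [ 0.3541  0.025  -0.0019]
0.56 [ 0.5726 -0.1618  0.0026]
0.51 [ 0.3052 -0.3518  0.0005]
```

>>> {"api": "move_arm", "payload": {
  "motion": [
    [120, 0, 0, 0, 0, 0, 0],
    [120, 0, 0, 0, 0, 0, 0],
    [120, 0, 0, 0, 0, 0, 0],
    [120, 0, 0, 0, 0, 0, 0]
  ]
}}

```text
time: 6.32
tool_pos: [0.4704, -0.3189, 0.099]
tool_rot: [-3.142, 0.0, 1.636]
contact_force: [0.1, -0.1, -0.1]
opening: 0.0359
```

>>> {"api": "move_arm", "payload": {
  "motion": [
    [120, 0, 0, 0.9, 0, 0, 0],
    [120, 0, 0, 0.9, 0, 0, 0],
    [120, 0, 0, 0.9, 0, 0, 0],
    [120, 0, 0, 0.8, 0, 0, 0],
    [120, 0, 0, 0.5, 0, 0, 0],
    [120, 0, 0, 0.22, 0, 0, 0],
    [255, 0, 0, 0, 0, 0, 0],
    [255, 0, 0, 0, 0, 0, 0],
    [255, 0, 0, 0, 0, 0, 0],
    [255, 0, 0, 0, 0, 0, 0],
    [255, 0, 0, 0, 0, 0, 0],
    [255, 0, 0, 0, 0, 0, 0]
  ],
  "newtons": 40
}}

```text
time: 7.82
tool_pos: [0.4704, -0.3189, 0.0146]
tool_rot: [3.142, 0.0, 1.636]
contact_force: [0.9, -0.1, 0.2]
opening: 0.0006
```

>>> {"api": "move_arm", "payload": {
  "motion": [
    [255, 0, 0, 0, 0, 0, 0],
    [255, 0, 0, 0, 0, 0, 0]
  ]
}}

```text
time: 8.07
tool_pos: [0.4704, -0.3189, 0.0146]
tool_rot: [-3.142, 0.0, 1.636]
contact_force: [-0.1, 0.7, 0.3]
opening: 0.0006
```

```bash
python3 - <<'E'
from h import *
np.set_printoptions(precision=3,suppress=True)
im,d=eyes.read_camera("scene"); C=cloud("scene",d)
np.savez('s3.npz',im=im,d=d)
save('s3.png',cv2.resize(im[140:205,150:230],(800,650),interpolation=0)[:600])
for v in range(160,192,2):
    print(v,' '.join('%d,%d,%d'%tuple(np.round(C[v,u]*1000)) for u in range(172,206,4)))
E
```

```text
160 515,-336,152 495,-329,130 491,-315,127 491,-301,129 491,-286,132 382,-307,-1 375,-292,-6 373,-277,-6 372,-261,-5
162 521,-335,148 504,-327,129 496,-315,122 517,-292,151 499,-284,130 390,-305,-2 391,-289,1 390,-273,3 388,-257,3
164 531,-333,150 505,-328,120 500,-315,115 523,-292,146 504,-283,125 402,-303,-1 400,-287,0 394,-272,-4 397,-255,1
166 535,-333,143 536,-318,147 535,-303,148 533,-289,148 506,-284,115 406,-302,-7 407,-286,-3 402,-271,-8 406,-254,0
168 552,-327,154 544,-316,146 544,-301,148 546,-286,153 436,-310,15 430,-296,10 433,-279,17 431,-263,16 416,-252,0
170 556,-327,147 560,-311,155 553,-299,148 549,-286,145 441,-309,9 443,-292,15 437,-279,9 439,-262,15 424,-251,-2
172 563,-326,145 565,-311,150 565,-296,152 561,-283,150 475,-298,41 454,-290,17 450,-275,14 444,-261,8 437,-248,2
174 564,-327,134 566,-311,140 565,-297,141 565,-283,144 546,-275,121 464,-288,17 458,-274,11 453,-260,7 447,-246,2
176 563,-329,122 562,-315,123 556,-302,118 553,-288,116 555,-273,121 467,-288,9 467,-272,11 460,-259,4 461,-242,9
178 485,-362,6 493,-343,20 559,-302,110 555,-289,107 556,-274,112 1588,91,1481 479,-269,14 466,-258,0 468,-241,5
180 498,-359,11 494,-345,8 495,-328,12 496,-312,17 495,-297,17 492,-282,16 485,-269,10 477,-256,1 473,-241,-1
182 506,-357,9 501,-343,5 507,-325,16 501,-312,11 498,-297,9 500,-281,15 491,-268,5 485,-254,-1 479,-240,-6
184 520,-353,16 510,-341,4 512,-325,10 503,-312,1 509,-294,12 510,-279,15 504,-265,9 498,-251,4 488,-239,-7
186 520,-355,3 513,-342,-4 512,-326,-3 513,-310,2 507,-296,-4 510,-280,2 504,-266,-3 498,-252,-8 502,-235,-1
188 527,-353,0 518,-342,-11 527,-322,4 518,-309,-4 519,-293,0 520,-278,3 517,-263,2 512,-249,-2 513,-233,2
190 541,-349,7 533,-337,-2 536,-320,5 527,-308,-5 526,-292,-4 522,-278,-7 523,-262,-2 518,-248,-7 525,-230,6
```

View pics/s3.png

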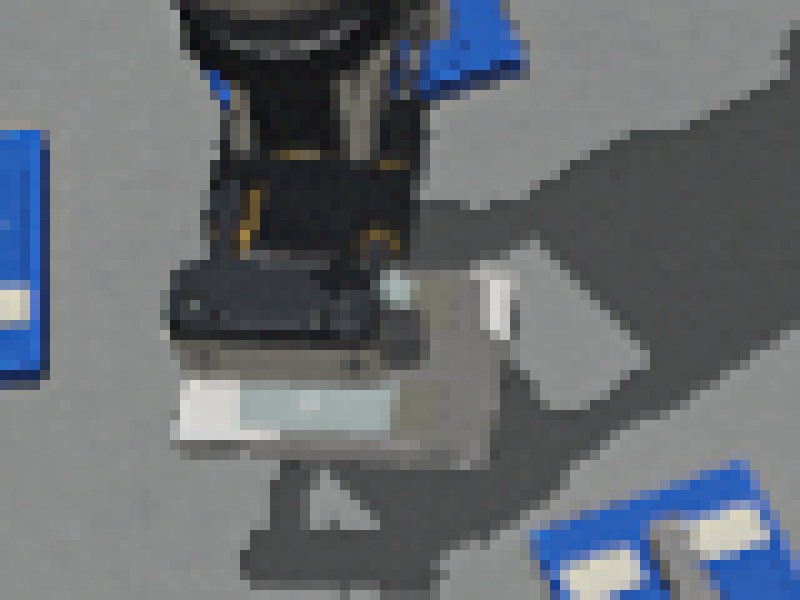

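```bash
python3 - <<'E'
from h import *
z=np.load('scene0.npz');C=cloud("scene",z['d'])
save('g.png',cv2.resize(z['im'][30:90,110:190],(800,600),interpolation=0))
for v in range(44,84,2):
    print(v,' '.join('%d,%d,%d'%tuple(np.round(C[v,u]*1000)) for u in range(122,178,4)))
E
```

```text
44 -573,-933,-207 -582,-913,-212 -585,-890,-212 -577,-863,-204 186,-511,391 189,-495,394 188,-480,395 183,-467,393 179,-453,391 166,-443,382 -585,-702,-197 106,-434,338 99,-420,334 -603,-638,-204
46 -554,-926,-205 -558,-904,-207 -557,-880,-204 -554,-855,-200 -563,-836,-205 194,-494,389 186,-482,385 184,-468,385 182,-453,384 167,-444,374 -585,-703,-210 117,-431,338 111,-417,334 -587,-634,-206
48 -554,-929,-220 146,-580,337 -549,-879,-212 -552,-857,-213 -550,-832,-209 183,-500,372 172,-490,365 168,-476,363 165,-461,362 160,-448,359 121,-447,330 124,-430,333 125,-414,336 -570,-630,-206
50 157,-593,335 153,-579,333 158,-560,339 151,-547,335 152,-531,337 185,-501,364 179,-488,361 170,-476,355 163,-464,351 167,-447,355 141,-441,336 138,-426,335 134,-412,334 -539,-622,-195
52 168,-589,335 159,-577,329 154,-564,326 153,-548,326 -692,-899,-351 181,-504,352 180,-489,353 174,-476,349 163,-465,342 161,-450,342 149,-439,333 146,-425,332 148,-408,335 -548,-627,-217
54 172,-589,329 180,-570,336 153,-566,316 150,-551,315 144,-538,311 186,-504,346 182,-490,345 177,-476,342 171,-463,339 166,-450,336 1
[... 1858 characters left out ...]
7,-7 -116,-516,-2 -115,-497,1
76 -85,-740,-10 -78,-717,-2 -79,-697,-1 -84,-680,-3 183,-540,235 -95,-645,-9 -88,-623,-1 -83,-602,5 -95,-587,-3 -97,-569,-3 -89,-546,6 -95,-529,2 -98,-511,2 -98,-492,3
78 -64,-732,-3 -74,-717,-11 -63,-692,1 -69,-675,-3 -75,-658,-5 -77,-640,-6 -75,-620,-2 -81,-603,-5 -84,-584,-6 -83,-565,-3 -91,-549,-8 -87,-528,-2 -93,-511,-6 -97,-493,-8
80 -50,-728,-4 -41,-703,7 -56,-691,-4 -55,-671,-2 -58,-653,-3 -56,-633,1 -60,-615,0 -60,-596,2 -70,-581,-5 -63,-559,3 -67,-541,1 -71,-524,-1 -76,-506,-3 -77,-488,-2
82 -40,-725,-6 -40,-705,-4 -44,-688,-6 -44,-668,-4 -40,-647,1 -49,-632,-5 -47,-612,-1 -39,-589,8 -57,-577,-6 -53,-557,0 -56,-539,-1 -61,-521,-3 -57,-501,2 -68,-486,-6
```

View pics/g.png

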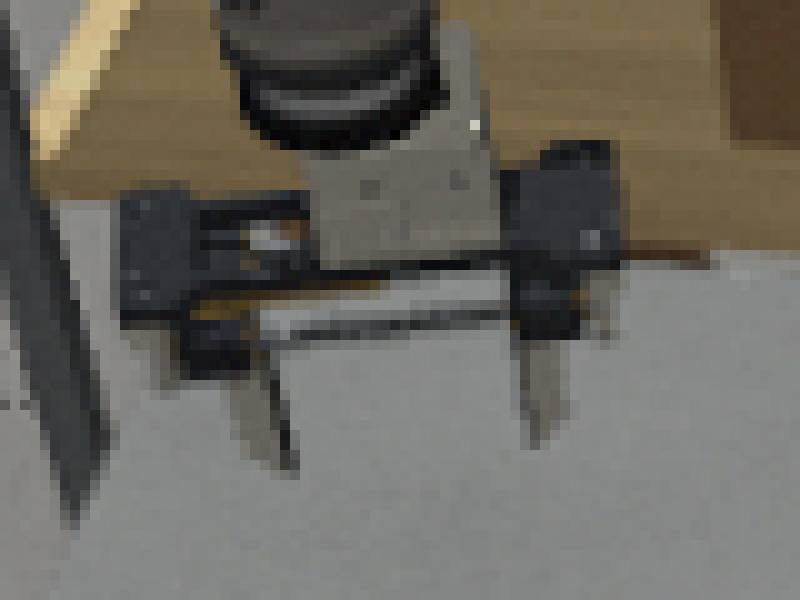

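The picture shows the fingertips ending about 30 mm above the reported TCP (z≈0.23 against 0.20). That fits the empty, force-free grasp. I'll open and go down in small steps, watching the force.

>>> {"api": "move_arm", "payload": {
  "motion": [
    [120, 0, 0, 0, 0, 0, 0],
    [120, 0, 0, 0, 0, 0, 0],
    [120, 0, 0, 0, 0, 0, 0],
    [120, 0, 0, 0, 0, 0, 0],
    [120, 0, 0, 0.4, 0, 0, 0],
    [120, 0, 0, 0.3, 0, 0, 0],
    [120, 0, 0, 0, 0, 0, 0]
  ]
}}

```text
time: 9.0
tool_pos: [0.4699, -0.3185, -0.0002]
tool_rot: [-3.14, -0.001, 1.636]
contact_force: [0.0, -0.5, 0.9]
opening: 0.0484
```

>>> {"api": "move_arm", "payload": {
  "motion": [
    [120, 0, 0, 0.1, 0, 0, 0],
    [120, 0, 0, 0.1, 0, 0, 0],
    [120, 0, 0, 0, 0, 0, 0]
  ]
}}

```text
time: 9.38
tool_pos: [0.4703, -0.3189, -0.0035]
tool_rot: [-3.141, -0.0, 1.636]
contact_force: [0.3, 0.0, -0.0]
opening: 0.0487
```

>>> {"api": "move_arm", "payload": {
  "motion": [
    [120, 0, 0, 0.1, 0, 0, 0],
    [120, 0, 0, 0.1, 0, 0, 0],
    [120, 0, 0, 0, 0, 0, 0]
  ]
}}

```text
time: 9.75
tool_pos: [0.4703, -0.3188, -0.0076]
tool_rot: [-3.141, -0.0, 1.636]
contact_force: [-0.1, 0.1, 0.4]
opening: 0.0485
```

>>> {"api": "move_arm", "payload": {
  "motion": [
    [120, 0, 0, 0.1, 0, 0, 0],
    [120, 0, 0, 0.1, 0, 0, 0],
    [120, 0, 0, 0, 0, 0, 0]
  ]
}}

```text
time: 10.12
tool_pos: [0.4702, -0.3188, -0.0116]
tool_rot: [-3.141, -0.0, 1.636]
contact_force: [-0.2, 0.1, -0.7]
opening: 0.0488
```

>>> {"api": "move_arm", "payload": {
  "motion": [
    [255, 0, 0, 0, 0, 0, 0],
    [255, 0, 0, 0, 0, 0, 0],
    [255, 0, 0, 0, 0, 0, 0],
    [255, 0, 0, 0, 0, 0, 0],
    [255, 0, 0, 0, 0, 0, 0],
    [255, 0, 0, 0, 0, 0, 0]
  ]
}}

```text
time: 10.88
tool_pos: [0.4702, -0.3189, -0.0114]
tool_rot: [-3.141, -0.0, 1.636]
contact_force: [-1.5, -0.0, 1.3]
opening: 0.0136
```

>>> {"api": "move_arm", "payload": {
  "motion": [
    [255, 0, 0, -0.3, 0, 0, 0],
    [255, 0, 0, -0.8, 0, 0, 0],
    [255, 0, 0, -0.9, 0, 0, 0],
    [255, 0, 0, -0.9, 0, 0, 0],
    [255, 0, 0, -0.9, 0, 0, 0],
    [255, 0, 0, -0.8, 0, 0, 0],
    [255, 0, 0, 0, 0, 0, 0],
    [255, 0, 0, 0, 0, 0, 0]
  ]
}}

```text
time: 11.88
tool_pos: [0.4701, -0.3186, 0.0802]
tool_rot: [-3.141, -0.001, 1.636]
contact_force: [-0.7, 0.6, -3.5]
opening: 0.0136
```

```bash
python3 - <<'E'
from plan import *
o=robot.observe(); print(o["tool_pos"],o["tool_rot"],o["contact_force"],o["torque"],o["opening"])
im,d=eyes.read_camera("scene"); save('s4.png',cv2.resize(im[130:220,130:250],(600,450),interpolation=2))
plan(o["tool_pos"],o["tool_rot"][2],[.5854,.1968,.08],1.6555,255,30)
E
```

```text
[ 0.47007219 -0.31860302  0.0802327 ] [-3.14099422e+00 -5.45425943e-04  1.63612022e+00] [-0.69885114  0.57703334 -3.4570069 ] [-0.02945994 -0.0881502  -0.01451044] 0.013575516032870041
[[255,0.84,0.25,0,0,0,-0.01],[255,0.84,0.25,0,0,0,-0.01],[255,0.84,0.25,0,0,0,-0.01],[255,0.84,0.25,0,0,0,-0.01],[255,0.84,0.25,0,0,0,-0.01],[255,0.84,0.25,0,0,0,-0.01],[255,0.84,0.25,0,0,0,-0.01],[255,0.84,0.25,0,0,0,-0.01],[255,0.84,0.26,0,0,0,-0.0],[255,0.84,0.26,0,0,0,-0.01],[255,0.84,0.26,0,0,0,-0.0],[255,0.84,0.26,0,0,0,-0.01],[255,0.84,0.26,0,0,0,-0.0],[255,0.84,0.26,0,0,0,-0.01],[255,0.84,0.26,0,0,0,-0.0],[255,0.84,0.26,0,0,0,-0.01],[255,0.84,0.26,0,0,0,-0.0],[255,0.85,0.26,0,0,0,-0.01],[255,0.84,0.26,0,0,0,-0.0],[255,0.84,0.26,0,0,0,-0.01],[255,0.85,0.26,0,0,0,-0.0],[255,0.84,0.26,0,0,0,-0.01],[255,0.84,0.26,0,0,0,-0.0],[255,0.85,0.26,0,0,0,-0.01],[255,0.84,0.26,0,0,0,-0.0],[255,0.85,0.26,0,0,0,-0.01],[255,0.84,0.26,0,0,0,-0.0],[255,0.85,0.26,0,0,0,-0.01],[255,0.84,0.26,0.01,0,0,-0.0],[255,0.85,0.25,0,0,0,-0.01]]
ends [0.58531363 0.19688155 0.0800327 ] 1.6560169763568724
```

View pics/s4.png

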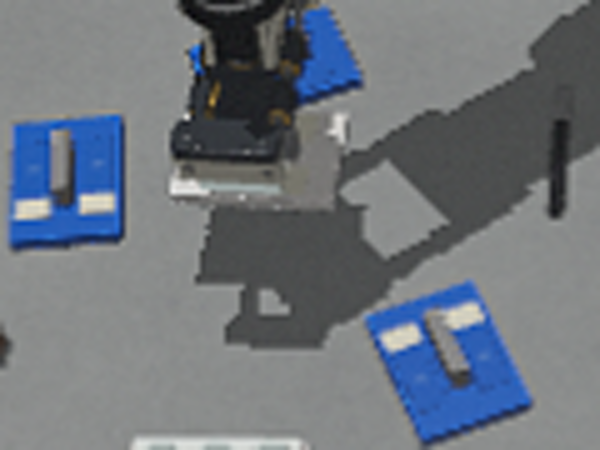

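The carrier is lifted: its shadow is detached, the load is 3.5 N and the opening is 13.6 mm. Carrying it to the stage.

>>> {"api": "move_arm", "payload": {
  "motion": [
    [255, 0.84, 0.25, 0, 0, 0, -0.01],
    [255, 0.84, 0.25, 0, 0, 0, -0.01],
    [255, 0.84, 0.25, 0, 0, 0, -0.01],
    [255, 0.84, 0.25, 0, 0, 0, -0.01],
    [255, 0.84, 0.25, 0, 0, 0, -0.01],
    [255, 0.84, 0.25, 0, 0, 0, -0.01],
    [255, 0.84, 0.25, 0, 0, 0, -0.01],
    [255, 0.84, 0.25, 0, 0, 0, -0.01],
    [255, 0.84, 0.26, 0, 0, 0, 0],
    [255, 0.84, 0.26, 0, 0, 0, -0.01],
    [255, 0.84, 0.26, 0, 0, 0, 0],
    [255, 0.84, 0.26, 0, 0, 0, -0.01]
  ]
}}

```text
time: 13.42
tool_pos: [0.5171, -0.1124, 0.0806]
tool_rot: [3.142, 0.0, 1.647]
contact_force: [-0.7, 0.1, -3.9]
opening: 0.0134
```

>>> {"api": "move_arm", "payload": {
  "motion": [
    [255, 0.84, 0.26, 0, 0, 0, 0],
    [255, 0.84, 0.26, 0, 0, 0, -0.01],
    [255, 0.84, 0.26, 0, 0, 0, 0],
    [255, 0.84, 0.26, 0, 0, 0, -0.01],
    [255, 0.84, 0.26, 0, 0, 0, 0],
    [255, 0.85, 0.26, 0, 0, 0, -0.01],
    [255, 0.84, 0.26, 0, 0, 0, 0],
    [255, 0.84, 0.26, 0, 0, 0, -0.01],
    [255, 0.85, 0.26, 0, 0, 0, 0],
    [255, 0.84, 0.26, 0, 0, 0, -0.01],
    [255, 0.84, 0.26, 0, 0, 0, 0],
    [255, 0.85, 0.26, 0, 0, 0, -0.01]
  ]
}}

```text
time: 14.92
tool_pos: [0.5634, 0.0941, 0.0805]
tool_rot: [-3.142, 0.0, 1.653]
contact_force: [0.5, 1.3, -3.1]
opening: 0.0137
```

>>> {"api": "move_arm", "payload": {
  "motion": [
    [255, 0.84, 0.26, 0, 0, 0, 0],
    [255, 0.85, 0.26, 0, 0, 0, -0.01],
    [255, 0.84, 0.26, 0, 0, 0, 0],
    [255, 0.7, 0.26, 0, 0, 0, -0.01],
    [255, 0.6, 0.26, 0, 0, 0, 0],
    [255, 0.4, 0.25, 0, 0, 0, -0.01],
    [255, 0, 0, 0, 0, 0, 0],
    [255, 0, 0, 0, 0, 0, 0]
  ]
}}

```text
time: 15.92
tool_pos: [0.5869, 0.1794, 0.0805]
tool_rot: [-3.141, 0.0, 1.656]
contact_force: [-0.6, 0.3, -4.3]
opening: 0.0136
```

```bash
python3 - <<'E'
from plan import *
np.set_printoptions(precision=4,suppress=True)
o=robot.observe(); print(o["tool_pos"],o["tool_rot"],o["contact_force"],o["torque"],o["opening"])
im,d=eyes.read_camera("scene"); save('s5.png',cv2.resize(im[150:260,265:395],(650,550),interpolation=2))
np.savez('s5.npz',im=im,d=d); im,d=eyes.read_camera("top"); np.savez('t5.npz',im=im,d=d)
c,s=np.cos(.0847),np.sin(.0847); p=o["tool_pos"]; print('stage xs,ys',c*p[0]+s*p[1],-s*p[0]+c*p[1])
E
```

```text
[0.5869 0.1794 0.0805] [-3.1412  0.0004  1.6556] [-0.5759  0.2557 -4.3397] [-0.0334 -0.1506  0.0153] 0.013622537500197311
stage xs,ys 0.6000098612073264 0.12906815184480383
```

View pics/s5.png

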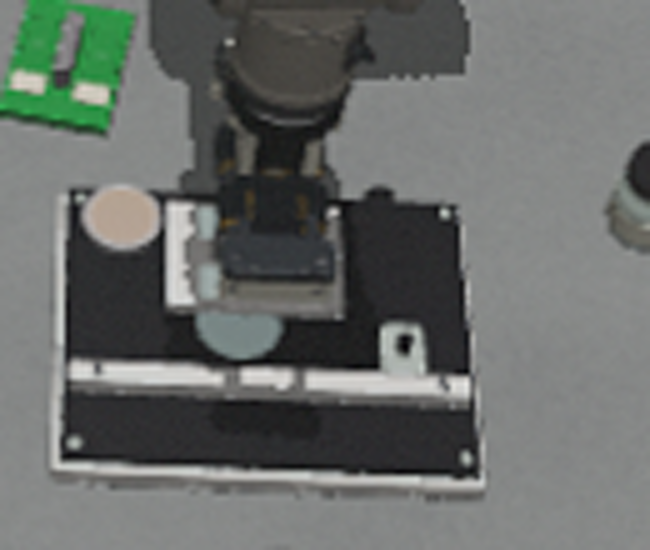

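The carrier is over the bed with its long side parallel to the fence; in the crop the stop is at (403,345) and the petri dish at (120,215). I'll shift left to clear the petri dish, then lower.

>>> {"api": "move_arm", "payload": {
  "motion": [
    [255, 0.4, 0, 0, 0, 0, 0],
    [255, 0.4, 0, 0, 0, 0, 0],
    [255, 0, 0, 0.5, 0, 0, 0],
    [255, 0, 0, 0.7, 0, 0, 0],
    [255, 0, 0, 0.7, 0, 0, 0],
    [255, 0, 0, 0.5, 0, 0, 0],
    [255, 0, 0, 0.3, 0, 0, 0],
    [255, 0, 0, 0, 0, 0, 0],
    [255, 0, 0, 0, 0, 0, 0]
  ]
}}

```text
time: 17.15
tool_pos: [0.5861, 0.1958, 0.027]
tool_rot: [3.141, -0.0, 1.656]
contact_force: [0.2, 0.4, -3.2]
opening: 0.0138
```

>>> {"api": "move_arm", "payload": {
  "motion": [
    [255, 0, 0, 0.1, 0, 0, 0],
    [255, 0, 0, 0.1, 0, 0, 0],
    [255, 0, 0, 0.05, 0, 0, 0],
    [255, 0, 0, 0, 0, 0, 0]
  ]
}}

```text
time: 17.65
tool_pos: [0.5856, 0.1957, 0.0215]
tool_rot: [-3.141, 0.0, 1.656]
contact_force: [-0.3, -0.7, -3.2]
opening: 0.0135
```

>>> {"api": "move_arm", "payload": {
  "motion": [
    [255, 0, 0, 0.05, 0, 0, 0],
    [255, 0, 0, 0.05, 0, 0, 0],
    [255, 0, 0, 0, 0, 0, 0]
  ]
}}

```text
time: 18.02
tool_pos: [0.5856, 0.1957, 0.0195]
tool_rot: [-3.141, 0.0, 1.656]
contact_force: [-0.1, 0.2, -2.9]
opening: 0.0135
```

>>> {"api": "move_arm", "payload": {
  "motion": [
    [255, 0, 0, 0.04, 0, 0, 0],
    [255, 0, 0, 0, 0, 0, 0]
  ]
}}

```text
time: 18.27
tool_pos: [0.5856, 0.1957, 0.0187]
tool_rot: [-3.141, 0.0, 1.656]
contact_force: [-0.2, 0.4, -3.2]
opening: 0.0136
```

>>> {"api": "move_arm", "payload": {
  "motion": [
    [255, 0, 0, 0.04, 0, 0, 0],
    [255, 0, 0, 0, 0, 0, 0]
  ]
}}

```text
time: 18.52
tool_pos: [0.586, 0.1958, 0.0187]
tool_rot: [3.141, 0.0, 1.656]
contact_force: [-1.8, -0.7, 3.7]
opening: 0.0137
```

>>> {"api": "move_arm", "payload": {
  "motion": [
    [255, 0, 0, 0.04, 0, 0, 0],
    [255, 0, 0, 0, 0, 0, 0]
  ]
}}

```text
time: 18.77
tool_pos: [0.5862, 0.1959, 0.0186]
tool_rot: [3.14, -0.0, 1.656]
contact_force: [-2.8, -0.5, 8.5]
opening: 0.0134
```

On the bed (contact at z≈0.0187, as expected). I'll ease the pressure slightly and slide towards the fence.

>>> {"api": "move_arm", "payload": {
  "motion": [
    [255, 0, 0, -0.03, 0, 0, 0],
    [255, 0, 0.1, 0, 0, 0, 0],
    [255, 0, 0.15, 0, 0, 0, 0],
    [255, 0, 0.15, 0, 0, 0, 0],
    [255, 0, 0.1, 0, 0, 0, 0],
    [255, 0, 0, 0, 0, 0, 0]
  ]
}}

```text
time: 19.52
tool_pos: [0.5963, 0.1968, 0.0186]
tool_rot: [3.14, -0.0, 1.656]
contact_force: [-1.6, -0.7, 6.6]
opening: 0.0135
```

>>> {"api": "move_arm", "payload": {
  "motion": [
    [255, 0, 0.05, 0, 0, 0, 0],
    [255, 0, 0.05, 0, 0, 0, 0],
    [255, 0, 0, 0, 0, 0, 0]
  ]
}}

```text
time: 19.9
tool_pos: [0.598, 0.197, 0.0186]
tool_rot: [3.141, -0.0, 1.656]
contact_force: [-2.2, -1.0, 6.3]
opening: 0.0138
```

>>> {"api": "move_arm", "payload": {
  "motion": [
    [255, 0, 0.05, 0, 0, 0, 0],
    [255, 0, 0.05, 0, 0, 0, 0],
    [255, 0, 0, 0, 0, 0, 0]
  ]
}}

```text
time: 20.27
tool_pos: [0.5981, 0.197, 0.0186]
tool_rot: [-3.139, -0.0, 1.656]
contact_force: [-8.7, -1.0, 12.2]
opening: 0.0135
```

>>> {"api": "move_arm", "payload": {
  "motion": [
    [255, 0, 0.05, 0, 0, 0, 0],
    [255, 0, 0, 0, 0, 0, 0]
  ]
}}

```text
time: 20.52
tool_pos: [0.598, 0.197, 0.0186]
tool_rot: [-3.137, 0.0, 1.656]
contact_force: [-12.8, -0.9, 13.2]
opening: 0.0137
```

>>> {"api": "move_arm", "payload": {
  "motion": [
    [255, 0, -0.1, 0, 0, 0, 0],
    [255, 0.1, 0, 0, 0, 0, 0],
    [255, 0.15, 0, 0, 0, 0, 0],
    [255, 0.15, 0, 0, 0, 0, 0],
    [255, 0.15, 0, 0, 0, 0, 0],
    [255, 0.05, 0, 0, 0, 0, 0],
    [255, 0, 0, 0, 0, 0, 0]
  ]
}}

```text
time: 21.4
tool_pos: [0.5973, 0.2081, 0.0186]
tool_rot: [-3.141, 0.001, 1.656]
contact_force: [-4.3, -3.9, 9.0]
opening: 0.0141
```

>>> {"api": "move_arm", "payload": {
  "motion": [
    [255, 0.05, 0, 0, 0, 0, 0],
    [255, 0.05, 0, 0, 0, 0, 0],
    [255, 0, 0, 0, 0, 0, 0]
  ]
}}

```text
time: 21.78
tool_pos: [0.5971, 0.21, 0.0186]
tool_rot: [-3.141, 0.001, 1.656]
contact_force: [-4.3, -4.3, 8.8]
opening: 0.0138
```

>>> {"api": "move_arm", "payload": {
  "motion": [
    [255, 0.05, 0, 0, 0, 0, 0],
    [255, 0.05, 0, 0, 0, 0, 0],
    [255, 0, 0, 0, 0, 0, 0]
  ]
}}

```text
time: 22.15
tool_pos: [0.597, 0.212, 0.0186]
tool_rot: [-3.141, 0.001, 1.656]
contact_force: [-4.7, -3.9, 8.1]
opening: 0.0139
```

>>> {"api": "move_arm", "payload": {
  "motion": [
    [255, 0.05, 0, 0, 0, 0, 0],
    [255, 0.05, 0, 0, 0, 0, 0],
    [255, 0, 0, 0, 0, 0, 0]
  ]
}}

```text
time: 22.52
tool_pos: [0.5968, 0.214, 0.0186]
tool_rot: [-3.141, 0.001, 1.656]
contact_force: [-4.2, -3.6, 8.6]
opening: 0.0135
```

>>> {"api": "move_arm", "payload": {
  "motion": [
    [255, 0.05, 0, 0, 0, 0, 0],
    [255, 0.05, 0, 0, 0, 0, 0],
    [255, 0, 0, 0, 0, 0, 0]
  ]
}}

```text
time: 22.9
tool_pos: [0.5968, 0.2141, 0.0186]
tool_rot: [-3.14, 0.004, 1.656]
contact_force: [-4.8, -11.5, 10.2]
opening: 0.0136
```

>>> {"api": "move_arm", "payload": {
  "motion": [
    [255, 0.05, 0, 0, 0, 0, 0],
    [255, 0, 0, 0, 0, 0, 0]
  ]
}}

```text
time: 23.15
tool_pos: [0.5968, 0.2141, 0.0186]
tool_rot: [-3.14, 0.005, 1.655]
contact_force: [-4.8, -14.8, 10.1]
opening: 0.0136
```

```bash
python3 - <<'E'
from plan import *
np.set_printoptions(precision=4,suppress=True)
o=robot.observe(); print(o["tool_pos"],o["tool_rot"],o["contact_force"],o["torque"],o["opening"],o["time"])
E
```

```text
[0.5968 0.2141 0.0186] [-3.1402  0.0049  1.6554] [ -4.795  -14.7865  10.0512] [-2.2432  0.6102 -0.1588] 0.013607136107655429 23.15
```

>>> {"api": "move_arm", "payload": {
  "motion": [
    [255, -0.1, 0.04, 0, 0, 0, 0],
    [255, 0, 0.03, 0, 0, 0, 0],
    [255, 0, 0, 0, 0, 0, 0],
    [255, 0, 0, 0, 0, 0, 0]
  ]
}}

```text
time: 23.65
tool_pos: [0.5967, 0.2141, 0.0186]
tool_rot: [-3.138, 0.002, 1.656]
contact_force: [-9.7, -7.5, 13.0]
opening: 0.0135
```

```bash
cat > obs.py <<'E'
from plan import *
np.set_printoptions(precision=4,suppress=True)
o=robot.observe(); f=o["contact_force"]; c,s=np.cos(.0847),np.sin(.0847)
print(o["time"],o["tool_pos"],o["tool_rot"],f,o["torque"],'xs,ys',c*f[0]+s*f[1],-s*f[0]+c*f[1])
E
python3 obs.py
```

```text
23.65 [0.5967 0.2141 0.0186] [-3.1376  0.0025  1.6556] [-9.6697 -7.4819 13.0162] [-1.1669  1.3427 -0.1414] xs,ys -10.267946370537349 -6.63700065483768
```

>>> {"api": "move_arm", "payload": {
  "motion": [
    [255, 0, 0.01, -0.03, 0, 0, 0],
    [255, 0, 0, 0, 0, 0, 0],
    [255, 0, 0, 0, 0, 0, 0]
  ]
}}

```text
time: 24.02
tool_pos: [0.5967, 0.2141, 0.0186]
tool_rot: [-3.137, 0.002, 1.656]
contact_force: [-8.1, -8.1, 9.8]
opening: 0.0138
```

```bash
python3 obs.py; python3 - <<'E'
from h import *
im,d=eyes.read_camera("scene"); a=cv2.resize(im[170:260,265:375],(440,360),interpolation=2)
t,d=eyes.read_camera("top"); b=cv2.resize(t[115:205,140:250],(440,360),interpolation=2)
save('s6.png',np.hstack([a,b])[:, :800]) if 0 else save('s6.png',cv2.resize(np.hstack([a,b]),(800,327)))
E
```

```text
24.025 [0.5967 0.2141 0.0186] [-3.137   0.0025  1.6556] [-8.0867 -8.102   9.8485] [-1.1368  1.1787 -0.148 ] xs,ys -8.74317171083481 -7.388834520966752
```

View pics/s6.png

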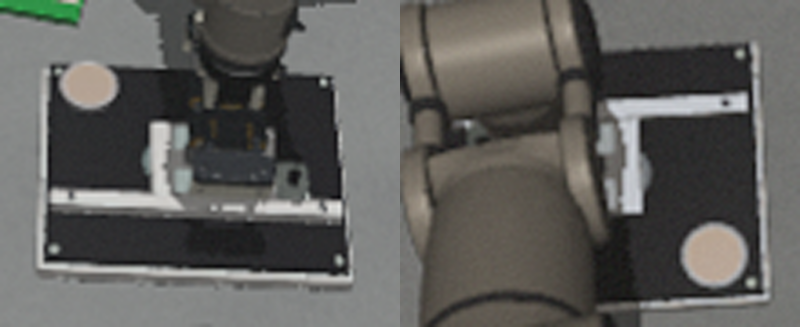

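Both views show the carrier flush on the fence, with its left end against the stop and the petri dish undisturbed. I'll trim the forces: more on the fence, less on the stop.

>>> {"api": "move_arm", "payload": {
  "motion": [
    [255, -0.04, 0.02, 0, 0, 0, 0],
    [255, 0, 0, 0, 0, 0, 0],
    [255, 0, 0, 0, 0, 0, 0],
    [255, 0, 0, 0, 0, 0, 0]
  ]
}}

```text
time: 24.62
tool_pos: [0.5967, 0.2141, 0.0186]
tool_rot: [-3.136, 0.002, 1.656]
contact_force: [-10.5, -5.5, 9.2]
opening: 0.0138
```

```bash
python3 obs.py
```

```text
24.625 [0.5967 0.2141 0.0186] [-3.1363  0.0015  1.6558] [-10.4766  -5.5392   9.1745] [-0.6877  1.4105 -0.17  ] xs,ys -10.90768067539179 -4.633027874001568
```

>>> {"api": "move_arm", "payload": {
  "motion": [
    [255, 0, 0, 0, -0.05, 0, 0],
    [255, 0, 0, 0, 0, 0, 0],
    [255, 0, 0, 0, 0, 0, 0],
    [255, 0, 0, 0, 0, 0, 0]
  ]
}}

```text
time: 25.12
tool_pos: [0.5969, 0.2141, 0.0186]
tool_rot: [3.141, 0.001, 1.656]
contact_force: [-9.0, -3.7, 9.4]
opening: 0.0136
```

```bash
python3 obs.py
```

```text
25.125 [0.5969 0.2141 0.0186] [3.1413 0.0015 1.6557] [-8.9861 -3.7396  9.38  ] [-0.7032  1.4896 -0.2093] xs,ys -9.27020247305289 -2.9659415395164004
```

>>> {"api": "move_arm", "payload": {
  "motion": [
    [255, 0, 0.01, 0.005, 0.01, 0, 0],
    [255, 0, 0, 0, 0, 0, 0],
    [255, 0, 0, 0, 0, 0, 0],
    [255, 0, 0, 0, 0, 0, 0],
    [255, 0, 0, 0, 0, 0, 0],
    [255, 0, 0, 0, 0, 0, 0],
    [255, 0, 0, 0, 0, 0, 0],
    [255, 0, 0, 0, 0, 0, 0]
  ]
}}

```text
time: 26.12
tool_pos: [0.5968, 0.2141, 0.0186]
tool_rot: [-3.14, 0.002, 1.656]
contact_force: [-9.7, -4.3, 10.4]
opening: 0.0138
```

```bash
python3 obs.py; python3 -c "from cell import robot; print(robot.hand_in())"; python3 obs.py
```

```text
26.125 [0.5968 0.2141 0.0186] [-3.1404  0.0015  1.6557] [-9.6553 -4.2729 10.357 ] [-0.7854  1.6096 -0.2417] xs,ys -9.982186611476902 -3.4407618659276404
the job is handed in; nothing more can be done
None
the job is handed in; nothing more can be done
```

The job is handed in at 26.1 s. The aluminium carrier is on the stage, flush against the fence with its end against the stop, and the gripper is still holding it there. At the last reading it pressed about 10.0 N against the fence, 10.4 N down and 3.4 N towards the stop. Those forces stayed steady in the readings of the last second before hand-in.

- **Seating:** The arm came to a hard stop against both the fence and the stop block. The last picture, taken just before the final force trims, shows the carrier flush at both and the petri dish in place. The measured twist was small enough to mean the long side is flush. I did not take a picture after the last trims.
- **Missed grasps:** The first two grasps closed on nothing, because the fingertips really end about 25–30 mm above the reported TCP. The camera depth and the force-free descent both showed this. I went lower by small steps, and the third grasp held (opening 13.6 mm, load about 3.5 N).
- **Disagreement:** The carrier touched the fence and the stop within about 3 mm of where the cameras put them.

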